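# Jack up the instrument's front edge against a height gauge and hold it there

### The job

Push the height gauge's sleeve down until its sprung foot rests on the instrument's plate and is pressed in by about 6 mm, and leave it so. Then carry the small lever jack over and stand it on the bench with its saddle centred under the instrument's lift pad, work the pump handle fully down once and let it come right back up to bed the saddle in, then press the handle fully down again. Finish while still holding the handle down, with the instrument's front edge carried by the jack alone; do not shove the instrument or disturb the other things.

Things in the scene. Friction and masses are not known exactly. Their poses are not given: they have to be found in the camera images.
- instrument: Loose instrument, about 1.4 kg: aluminium plate 170 x 130 x 10 mm (its x by y; underside 46 mm, top 56 mm above the bench) on four round feet 16 mm across at x = +-70, y = +-54 mm, with a white case 42 mm tall on its rear part (x = -22 to +78 mm). Origin on the bench under the centre of the plate; its x axis points from its front edge (the edge with no case, towards the robot) to its rear, z up. The lift pad is under the front edge.
- lift_pad (a point): Centre of the lower face of the lift pad, a steel disc 24 mm across, 4 mm thick, under the instrument's plate at x = -65, y = 0 mm in the instrument's frame, 20 mm in from the front edge and 42 mm above the bench. A round steel boss 24 mm across and 3 mm high stands on the plate straight above it and marks it. Axes as the instrument's.
- gauge: Height gauge, its base 56 x 50 x 10 mm fixed to the bench just beyond the front right corner of the instrument (in its -y direction) with a steel column; origin under the column, axes nearly as the instrument's. An aluminium sleeve slides on the column; its arm reaches 50 mm in +y to a barrel over the plate, from which the sprung foot hangs.
- gauge_knob (a point): Centre of the top of the dark steel knob (20 mm across, 14 mm high) on top of the gauge's sleeve, straight above the column. Up to 165 mm above the bench at the start. Push it down here (about 7 N; the sleeve stays where it is left; it may also be gripped and pulled back up). The foot meets the plate when this point is 137 mm above the bench; 6 mm of foot travel is at 131 mm.
- gauge_sleeve (a joint): Slide of the gauge's sleeve, m: 0 at the top, grows as it is pushed down, to 0.045; starts at 0 to 0.012; the foot meets the plate at 0.028.
- gauge_foot (a joint): Gauge reading, m: 0 with the sprung foot hanging free, grows as the foot is pushed up into its barrel, to 0.030 (spring 1 to 4 N). Raising the instrument's front raises it further.
- foot_tip (a point): Underside of the sprung foot (12 mm across), straight under the barrel at the end of the gauge's arm. 28 mm above the plate when the sleeve is at 0.
- jack: Loose low lever jack, 0.85 kg, base plate 188 x 50 x 8 mm (its x from -103 to +85 mm), 66 mm tall at its grip block. Origin under the grip block; x points from the handle to the saddle, z up. Grip block: 24 mm wide in y, x from -18 to +22 mm, z from 8 to 66 mm, gripped from above across y. A low toe (26 mm high, 32 mm wide) leads to the saddle. The handle leans backward and up from a pivot at x = -26, z = 45 mm. It starts left of the microscope.
- saddle_top (a point): Centre of the top of the jack's saddle, a steel disc 32 mm across at x = +67, y = 0 mm of the jack; 34 mm above the jack's underside when down, 52 mm when fully raised (8 mm of air below the lift pad when the jack stands under it). A chair back stands just before the bench edge (x under 0.33 m near y = -0.30 m): bring the jack down close before the instrument.
- handle_pad (a point): Centre of the upper face of the rubber pad (30 mm long, 24 mm wide, 8 mm thick) at the free end of the pump handle, 64 mm from the pivot. With the handle up it is at x = -84, z = 72 mm of the jack; fully down at x = -90, z = 39 mm. Press down here with closed fingers; base lies below it.
- jack_handle (a joint): Pump handle, rad: 0 up (a spring returns it), grows as it is pressed down, stop at 0.55. Lifts the saddle 33 mm per rad with no ratchet: the load comes down again as the handle rises. Fully down needs 8 to 15 N under load.
- petri_dish: Bystander: round plastic dish 58 mm across, 14 mm high, beyond the jack at the left. Origin under its centre.
- usb_stick: Bystander: black USB stick 49 x 17 x 8 mm lying near the front edge, left of the instrument. Origin under its centre.
- lab_timer: Bystander: white lab timer 66 x 62 x 16 mm lying near the front edge before the microscope. Origin under its centre. Carry the jack past here close to the robot (x about 0.34 m), for the microscope stands out to x = 0.48 m and its stage reaches to y = -0.27 m at 0.15 m height.
- sticky_notes: Bystander: pad of notes 38 x 50 x 12 mm at the front left. Origin under its centre.
- tube_blue: Bystander: lying conical tube with a cap, 92 mm long, 22 mm thick, at the left. Origin under its centre.
Not all that is in view belongs to the job. Leave any purple look-alike of the gauge alone.

How it is judged:
On the way, in this order (a step that is already met when the one before it is completed fails the run):
1. the gauge's foot stands on the plate, pressed in 3 to 10 mm, and the sleeve is let go (value of joint gauge_foot between 0.003 and 0.01 m and contact force between the fingers and gauge below 0.3 N), for 0.3 s.
2. the jack stands on the bench, let go, its saddle within 12 mm of the lift pad's centre (horizontal distance between saddle_top and lift_pad below 0.012 m and height (world z) of jack below 0.003 m and angle between jack's own z axis and vertical below 0.04 rad and value of joint jack_handle below 0.1 rad and contact force between the fingers and jack below 0.3 N), for 0.2 s.
3. the handle is pumped fully down, raising the instrument's front (value of joint jack_handle above 0.48 rad and height (world z) of lift_pad above 0.0482 m), for 0.1 s.
4. the handle is let right up again and the instrument stands on its feet (value of joint jack_handle below 0.08 rad and height (world z) of lift_pad below 0.044 m), for 0.1 s.
At the end, for the whole second after the job is handed in: Fingers press the handle (over 2 N) at 0.48 rad or more; jack flat on the bench, saddle within 15 mm of the lift pad, carrying over 3 N; lift pad over 48.2 mm above the bench (42 at the start); gauge foot over 10.5 mm; instrument at rest; robot touches neither instrument nor gauge (all of step 3 and contact force between the fingers and jack above 2 N and horizontal distance between saddle_top and lift_pad below 0.015 m and contact force between jack and instrument above 3 N and contact force between each of the arm, the fingers and instrument below 0.3 N and value of joint gauge_foot above 0.0105 m and contact force between the fingers and gauge below 0.3 N and height (world z) of jack below 0.003 m and angle between jack's own z axis and vertical below 0.05 rad and linear speed of instrument below 0.02 m/s); the arm keeps its last pose, push and grip.
It fails at once if the instrument is shoved or lifted out of place (more than 30 mm) (distance of instrument from where it was at the start of the episode above 0.03 m).
It fails at once if the robot pushes or lifts the instrument itself (contact force between any of the fingers, the arm and instrument above 8 N).
It fails at once if a bystander is moved more than 40 mm (distance of any of petri_dish, usb_stick, lab_timer, sticky_notes, tube_blue from where it was at the start of the episode above 0.04 m).
It also fails if it takes over 64 s, if anything falls off the work surface, if the arm or the gripper's body presses on something with over 40 N, if the wrist force passes 120 N, or if a joint passes its speed limit or range.

### The arm

A 6-joint arm with a two-finger parallel gripper is mounted at the origin on a cart in front of the work surface, level with it; the furniture and walls round the work are solid. World frame = base frame: x ahead of the robot, y to its left, z up, the work surface at z = 0. Lengths are in m, angles in rad, forces in N, time in s.
With the tool pointing down it reaches from about 0.375 to 0.975 m from the base axis. Payload 3.8 kg.
Tool frame: the origin (TCP) lies on the centre line of the jaws, within the pads' length; the fingertips stand 8 mm ahead of it and the grasp point (between the pads) lies 11 mm behind it; z points along the fingers, y is the line along which they close (so a half turn about z gives the same grasp; the last joint's range is limited). The gripper opens to 85 mm and grips with 20 to 120 N. Pads are 22 mm wide; open, the fingers measure 114 mm over their backs; the gripper's body (76 mm by 85 mm) begins 54 mm behind the grasp point. The pads swing forward as they close: fully open they stand 13 mm farther back than shut.
Start: joints at [-1.191, 0.264, 1.604, -0, 1.274, -0.037], TCP at [0.273, -0.617, 0.239] pointing down, gripper open.
Joint ranges: [-2.63, 2.63], [-0.94, 2.18], [0.31, 2.57], [-1.31, 4.45], [0, 2.66], [-2.55, 2.55]. Speed limits (rad/s): [2.57, 2.57, 3.14, 3.14, 3.14, 3.14].

### API

Orientations are given as a unit quaternion [x, y, z, w].
In Python, from workcell import bot, vision gives the robot as it stands.
- The arm moves only by the tool drive_tool, never from a script. Its argument "moves" is text: rows parted by semicolons, each of 7 numbers parted by spaces: the shift along the tool's x, y, z in mm, then the turn, a rotation vector about the tool's x, y, z in degrees, then the closure, from 0 (fully open) to 1 (shut). In form: x y z rx ry rz fingers; .... A call has 1 to 5 rows; each row shifts and turns the commanded pose from where the row before left it, along the tool's axes as they then stand; what a row does not reach is not made up. A row lasts 1/8 s, in which the tool goes at most 62.5 mm and 10.7 degrees, less where a joint would pass 70% of its speed; a pose out of reach is approached as far as the arm can. A call is refused whole if a number of a shift passes 62.5 or a number of a turn 10.7, either way. A call with a gripper value outside its range is refused whole. The fingers move at their own pace and stop on an object; "newtons" is the grip in N (left out, the last holds). Time passes only in rows, so rows that do not move let the fingers close. It gives the time, the measured TCP pose, the force, the opening and the grip force at its end, in the units of the state.
- bot.state(): the state, without advancing time (a new reading comes with each control period).
- vision.read_camera(name): name is "scene" or "top" or "wrist"; returns the picture (384x512x3 uint8, red, green, blue); there is no depth.
- vision.camera_info(name): a dict with "fx", "fy", "cx", "cy" (pixels), "k1" (the pictures are not rectified: a ray, as slopes to the right and down, at radius r is drawn at 1 + k1 r^2 times it, then the intrinsics apply), "pose" (4x4, takes a point from camera to world coordinates). Camera axes: x right, y down, z forward; pixel columns grow to the right and rows downward; lengths in m; the calibration is good to about 2 mm. A picture is of the moment at which its call begins: read the wrist's pose just before it. camera_info takes no time and is no camera call; for the wrist camera it gives the pose at the moment of the call.
- bot.close_job(): hands the job in; it is judged then, once.
The state is a dict: "t": time; "qpos": joint angles; "dq": joint speeds; "tau": joint torques, N m; "tool_pos": TCP position; "tool_rot": TCP orientation; "force": force on the tool from outside, world axes, zero at the start; "torque": the same for the moment, N m; "gripper_width": opening from 0.0 (shut) to 1.0 (fully open); "grasp_force": force on a finger pad.
Only numpy, scipy, OpenCV 4.12 (cv2) and the standard library are available. Lean on these libraries where they do the work, as an engineer would, in place of code of your own. Each camera call takes 0.05 s, during which the arm holds its last target. There are 200 camera calls.

## Working session

There is one attempt and no reset: what is moved stays moved. The work goes in short steps, Python scripts to look and compute and a tool call to move; the robot and the scene stay as the last step left them, time stands still between calls to the robot, and variables do not carry over. Pictures are saved under pics/ and viewed, at most 10 in all, crops included, and the job is handed in when it is done.

Besides the shell and the picture viewer there is one more tool, called after ">>>" as name(argument=value, ...) on one line, values as JSON. drive_tool: Moves the arm, as the interface text tells. Its arguments: {"type":"object","properties":{"moves":{"type":"string"},"newtons":{"type":"number"}},"required":["moves"]}

```bash
mkdir -p pics; cat > h.py <<'E'
import numpy as np, cv2
from workcell import bot, vision
from scipy.spatial.transform import Rotation as R
def snap(n,f):
    i=vision.camera_info(n); im=vision.read_camera(n); cv2.imwrite('pics/'+f,cv2.cvtColor(im,cv2.COLOR_RGB2BGR)); return im,i
def ray(i,u,v):
    K=np.array([[i['fx'],0,i['cx']],[0,i['fy'],i['cy']],[0,0,1.]])
    p=cv2.undistortPoints(np.array([[[u,v]]],float),K,np.array([i['k1'],0,0,0,0.]))[0,0]
    T=np.array(i['pose']); return T[:3,3],T[:3,:3]@np.array([p[0],p[1],1])
def onz(i,u,v,z):
    o,d=ray(i,u,v); return (o+d*(z-o[2])/d[2])
def proj(i,P):
    T=np.linalg.inv(np.array(i['pose'])); p=T[:3,:3]@np.array(P)+T[:3,3]; a=p[:2]/p[2]; a=a*(1+i['k1']*(a@a))
    return a[0]*i['fx']+i['cx'],a[1]*i['fy']+i['cy']
E
python3 - <<'E'
from h import *
for n in ['top','scene']:
    im,i=snap(n,n+'0.png'); print(n,np.round(i['pose'],3).tolist(),i['fx'],i['k1'])
a=cv2.imread('pics/top0.png');b=cv2.imread('pics/scene0.png')
cv2.imwrite('pics/t0.png',cv2.resize(a,(800,600)));cv2.imwrite('pics/s0.png',cv2.resize(b,(800,600)))
s=bot.state();print(s)
E
```

```text
top [[0.005, -0.988, 0.151, 0.285], [-1.0, -0.005, -0.005, 0.0], [0.005, -0.151, -0.988, 1.532], [0.0, 0.0, 0.0, 1.0]] 413.87875711965074 0.04455102452070323
scene [[0.838, -0.254, 0.483, -0.279], [-0.546, -0.361, 0.756, -1.241], [-0.018, -0.897, -0.441, 0.853], [0.0, 0.0, 0.0, 1.0]] 392.5399589376839 -0.11469331249902101
{'t': 0.1, 'qpos': array([-1.19086193e+00,  2.64685415e-01,  1.60527954e+00,  1.50704213e-06,
        1.27372668e+00, -3.68684853e-02]), 'dq': array([-0.00182628, -0.00063338, -0.00217987, -0.00074115, -0.00022296,
        0.0001989 ]), 'tau': array([ 2.42821498e-04, -5.16708040e+01, -3.68590915e+01, -5.86900478e-05,
        6.32189636e-03,  1.02389512e-05]), 'tool_pos': array([ 0.27303478, -0.61657817,  0.23805867]), 'tool_rot': array([ 9.78362407e-01,  2.06895865e-01, -1.78430434e-04, -1.03420826e-03]), 'force': array([ 0.44126752,  0.37900912, -0.51956819]), 'torque': array([-0.02097307,  0.04130609,  0.01252606]), 'grasp_force': 0.0, 'gripper_width': 0.9975153585548221}
```

View pics/t0.png

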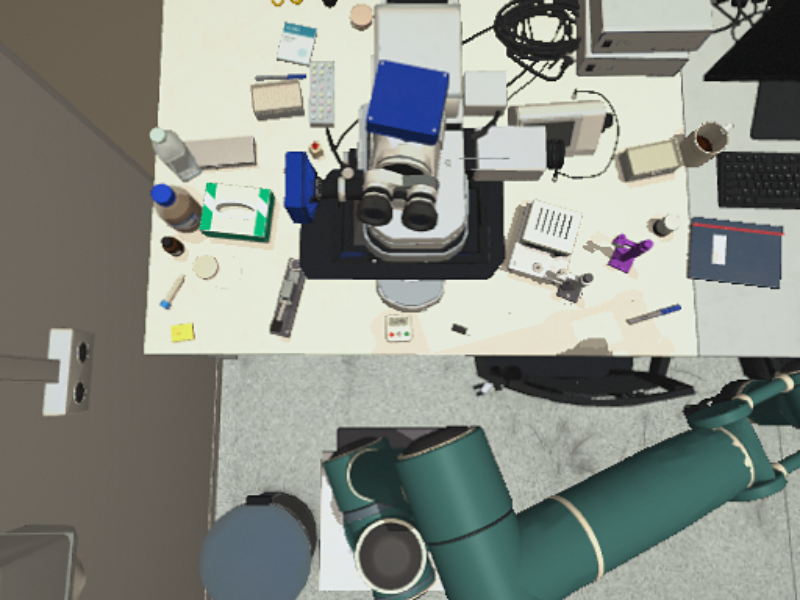

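View pics/s0.png

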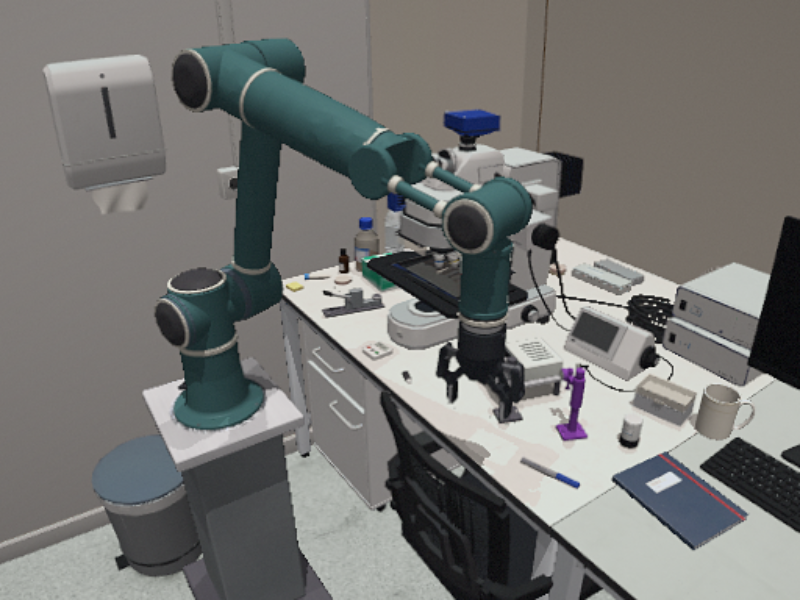

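The top view (800x600) shows the instrument near (545,240), the gauge near (573,286), the purple decoy at (630,252) and the jack at (287,298). The timer is at (398,328) and the USB stick at (459,328). Next I enlarge the top view round the instrument and the jack.

```bash
python3 - <<'E'
import cv2,numpy as np
a=cv2.imread('pics/top0.png')
# instr crop cols 315-405 rows 120-200 ; jack cols 165-205, rows 155-225
c=cv2.resize(a[120:205,315:405],None,fx=5,fy=5,interpolation=cv2.INTER_CUBIC)
d=cv2.resize(a[150:235,155:215],None,fx=5,fy=5,interpolation=cv2.INTER_CUBIC)
for im,x0,y0 in((c,315,120),(d,155,150)):
    for k in range(0,im.shape[1],50): cv2.putText(im,str(x0+k//5),(k,8),0,.3,(0,0,255));cv2.line(im,(k,10),(k,14),(0,0,255))
    for k in range(0,im.shape[0],50): cv2.putText(im,str(y0+k//5),(0,k+4),0,.3,(0,0,255))
cv2.imwrite('pics/crop.png',np.hstack([c,d]))
E
```

```text
(no output)
```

View pics/crop.png

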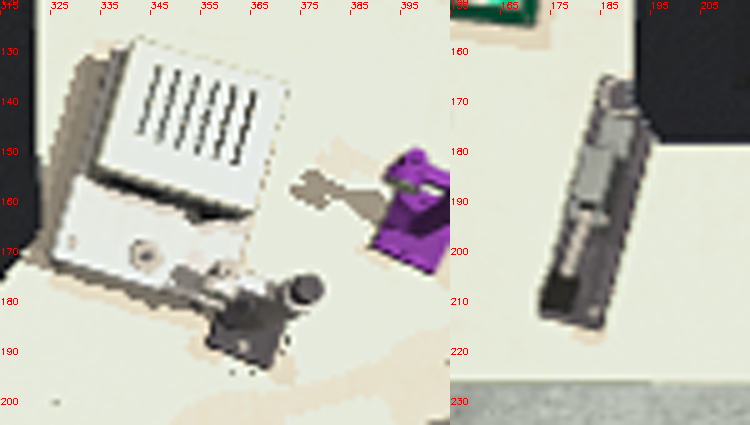

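The crop shows the boss at (344.2,171), the knob at (376,178), the saddle at (189.2,169), the handle pad at (176.6,208.6), and the jack's rear base corners at (173,213) and (185.4,215.6).

```bash
python3 - <<'E'
from h import *
i=vision.camera_info('top')
for n,u,v,z in [('boss',344.2,171,.059),('knob',376,178,.160),('gbase',363.5,186,.01),('fl',325,172.4,.056),('fr',356,182,.056),('saddle',189.2,169,.034),('pad',176.6,208.6,.072),('rb1',173,213,.008),('rb2',185.4,215.6,.008),('timer',254,210,.016),('usb',294,210,.008)]:
    print(n,onz(i,u,v,z).round(4))
# instrument yaw from left edge of plate & case slits
p=onz(i,325,172.4,.056);q=onz(i,356,182,.056);print('yaw',np.degrees(np.arctan2(*(p-q)[:2])))
a=onz(i,189.2,169,.034);b=onz(i,176.6,208.6,.072);d=(a-b)[:2];print('jack yaw',np.degrees(np.arctan2(d[1],d[0])),np.linalg.norm(d),'grip',a[:2]-d/np.linalg.norm(d)*.065)
s=bot.state();print(R.from_quat(s['tool_rot']).as_matrix().round(3))
print(np.round(vision.camera_info('wrist')['pose'],3))
E
```

```text
boss [ 0.5731 -0.3399  0.059 ]
knob [ 0.5299 -0.4222  0.16  ]
gbase [ 0.5263 -0.421   0.01  ]
fl [ 0.5682 -0.271   0.056 ]
fr [ 0.5335 -0.3819  0.056 ]
saddle [0.5823 0.2248 0.034 ]
pad [0.4321 0.2595 0.072 ]
rb1 [0.4222 0.2835 0.008 ]
rb2 [0.4128 0.2378 0.008 ]
timer [ 0.4339 -0.0145  0.016 ]
usb [ 0.4355 -0.1623  0.008 ]
yaw 17.38225091794271
jack yaw -13.01631315094217 0.15425122332316013 grip [0.51900894 0.23939564]
[[ 0.914  0.405 -0.001]
 [ 0.405 -0.914  0.002]
 [ 0.    -0.002 -1.   ]]
[[ 0.404 -0.864 -0.3    0.35 ]
 [-0.915 -0.383 -0.13  -0.582]
 [-0.003  0.327 -0.945  0.373]
 [ 0.     0.     0.     1.   ]]
```

>>> drive_tool(moves="60 -16 0 0 0 8 1; 60 -7 0 0 0 8 1; 60 2 0 0 0 8 1; 60 10 0 0 0 8 1; 40 12 0 0 0 8 1")

```text
t: 0.72
tool_pos: [0.538, -0.5752, 0.2385]
tool_rot: [0.99, -0.141, -0.0, -0.0]
force: [-1.1, -0.0, 1.3]
gripper_width: 0.002
grasp_force: 0.0
```

```bash
python3 - <<'E'
from h import *
s=bot.state();print(s['t'],s['tool_pos'],R.from_quat(s['tool_rot']).as_matrix().round(3))
im,i=snap('wrist','w1.png')
cv2.imwrite('pics/w1b.png',cv2.resize(cv2.imread('pics/w1.png'),(800,600)))
print(proj(i,[.53,-.422,.16]),proj(i,[.573,-.34,.059]))
E
```

```text
0.725 [ 0.53796956 -0.57521004  0.23852702] [[ 0.96  -0.28  -0.   ]
 [-0.28  -0.96   0.001]
 [-0.    -0.001 -1.   ]]
(np.float64(59.39860007548995), np.float64(270.8047359502743)) (np.float64(21.2616996871009), np.float64(198.69058271704705))
```

View pics/w1b.png

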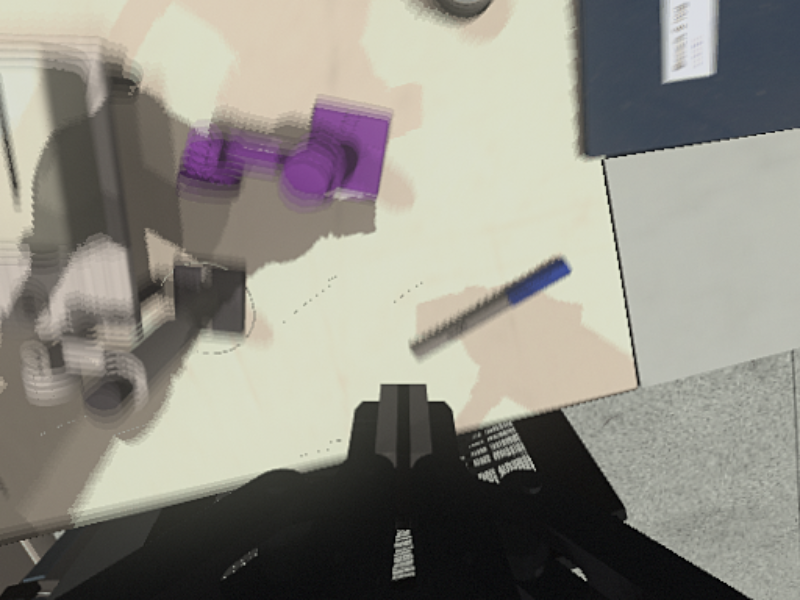

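The frame is blurred by motion: knob near (108,392), purple decoy at (310,165), fingertips at (403,390). The gauge lies to the tool's -y side, so I move nearer and let the arm settle.

>>> drive_tool(moves="-15 -50 0 0 0 0 1; -15 -50 0 0 0 0 1; -15 -45 0 0 0 0 1; 0 0 0 0 0 0 1; 0 0 0 0 0 0 1")

```text
t: 1.4
tool_pos: [0.532, -0.425, 0.2392]
tool_rot: [0.99, -0.14, -0.0, 0.0]
force: [-0.4, -0.6, 0.6]
gripper_width: -0.001
grasp_force: 0.0
```

```bash
python3 - <<'E'
from h import *
s=bot.state();print(s['t'],s['tool_pos'])
im,i=snap('wrist','w2.png')
cv2.imwrite('pics/w2b.png',cv2.resize(cv2.imread('pics/w2.png'),(800,600)))
print(np.array(proj(i,[.53,-.422,.16]))*1.5625,np.array(proj(i,[.573,-.34,.059]))*1.5625)
E
```

```text
1.4 [ 0.53195714 -0.42504983  0.23919805]
[399.50696674 327.32134619] [249.12913532 235.21078094]
```

View pics/w2b.png

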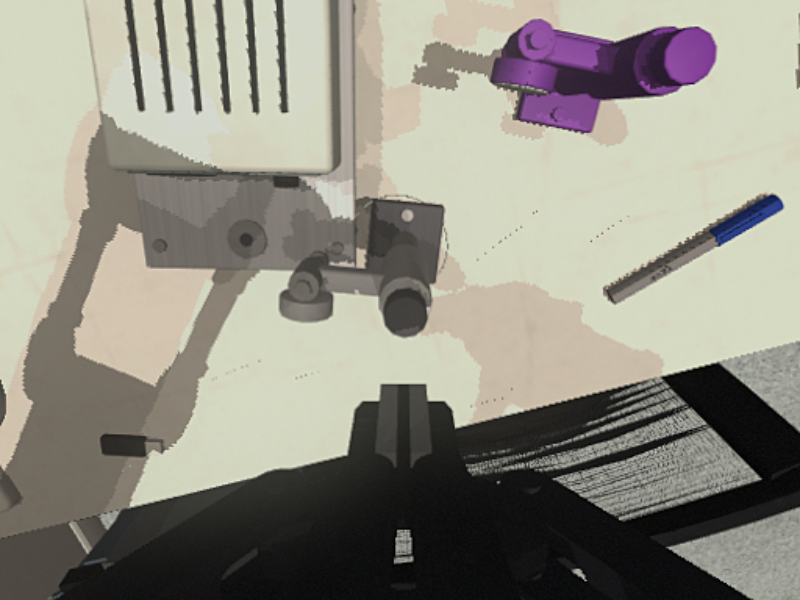

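The view shows the boss at (247,239), the knob top at about (405,313), the plate's front-left corner at (150,266), and the column base under the knob at (405,240).

```bash
python3 - <<'E'
from h import *
i=vision.camera_info('wrist'); t=vision.camera_info('top')
f=1/1.5625
print('boss',onz(i,247*f,239*f,.059),'fl',onz(i,150*f,266*f,.056))
for z in(.153,.16,.165):print('knob',z,onz(i,405*f,313*f,z),onz(t,376,178,z))
o,d=ray(i,405*f,313*f);o2,d2=ray(t,376,178)
A=np.stack([d,-d2],1);k=np.linalg.lstsq(A,o2-o,rcond=None)[0];print(o+k[0]*d,o2+k[1]*d2)
E
```

```text
boss [ 0.57129781 -0.33855897  0.059     ] fl [ 0.57191488 -0.27333057  0.056     ]
knob 0.153 [ 0.533162 -0.426004  0.153   ] [ 0.53118029 -0.42439638  0.153     ]
knob 0.16 [ 0.53568146 -0.42670549  0.16      ] [ 0.52993046 -0.42224115  0.16      ]
knob 0.165 [ 0.53748108 -0.42720656  0.165     ] [ 0.52903772 -0.4207017   0.165     ]
[ 0.53180537 -0.42562628  0.14923077] [ 0.53185531 -0.42556039  0.1492194 ]
```

>>> drive_tool(moves="0 0 40 0 0 0 1; 0 0 30 0 0 0 1; 0 0 8 0 0 0 1; 0 0 5 0 0 0 1; 0 0 0 0 0 0 1")

```text
t: 2.08
tool_pos: [0.5327, -0.4257, 0.1572]
tool_rot: [0.99, -0.14, 0.001, 0.001]
force: [0.0, -0.3, 1.0]
gripper_width: 0.003
grasp_force: 0.0
```

>>> drive_tool(moves="0 0 5 0 0 0 1; 0 0 4 0 0 0 1; 0 0 4 0 0 0 1; 0 0 0 0 0 0 1")

```text
t: 2.58
tool_pos: [0.5329, -0.4255, 0.1438]
tool_rot: [0.99, -0.14, 0.001, 0.001]
force: [1.7, -2.6, 3.3]
gripper_width: 0.002
grasp_force: 1.9
```

>>> drive_tool(moves="0 0 3 0 0 0 1; 0 0 2 0 0 0 1; 0 0 0 0 0 0 1")

```text
t: 2.95
tool_pos: [0.5329, -0.4255, 0.1391]
tool_rot: [0.99, -0.14, 0.001, 0.001]
force: [1.2, -2.2, 5.0]
gripper_width: 0.001
grasp_force: 2.4
```

```bash
python3 - <<'E'
from h import *
im,i=snap('wrist','w3.png'); print(bot.state()['force'],bot.state()['tool_pos'])
a=cv2.imread('pics/w3.png')[100:330,100:400]
cv2.imwrite('pics/w3b.png',cv2.resize(a,None,fx=2.5,fy=2.5))
E
```

```text
[ 1.06320164 -2.98953647  4.19367186] [ 0.53289386 -0.42549822  0.13903462]
```

View pics/w3b.png

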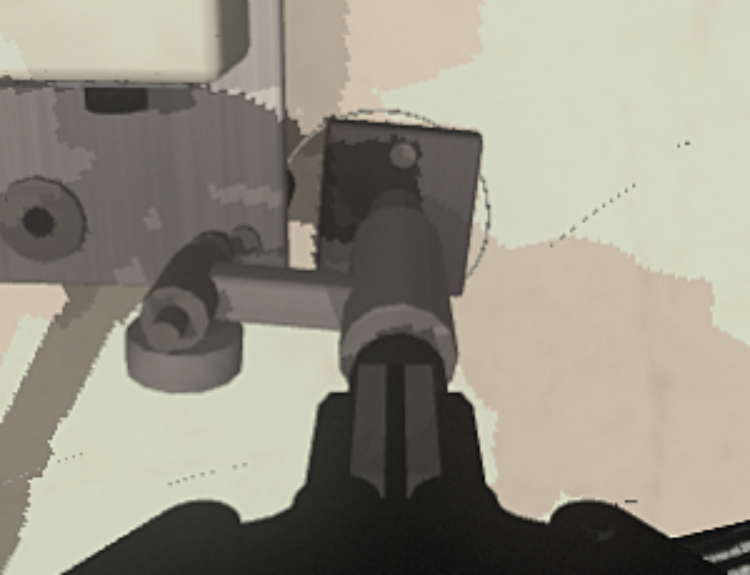

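Fingertips sit on the knob and the sleeve is pushed to a tip height of 131 mm, with the foot on the plate. I'll release and plan the trip to the jack.

```bash
cat > plan.py <<'E'
from h import *
def plan(wps,grip,start=None):
    """wps: (x,y,z,yawdeg,n) ; prints rows in tool axes mm/deg, tool kept vertical"""
    s=bot.state(); M=R.from_quat(s['tool_rot']).as_matrix(); p=s['tool_pos']*1000; y=np.degrees(np.arctan2(M[1,0],M[0,0]))
    print('tilt deg',np.degrees(np.arccos(-M[2,2])).round(2),'yaw',y.round(2),'pos',p.round(1))
    rows=[]
    for x,yy,z,yaw,n in wps:
        p0,y0=p.copy(),y
        for k in range(1,n+1):
            t=p0+(np.array([x,yy,z])*1000-p0)*k/n; ty=y0+(yaw-y0)*k/n
            c,sn=np.cos(np.radians(y)),np.sin(np.radians(y)); d=np.round(t-p,1)
            r=np.round([c*d[0]+sn*d[1],sn*d[0]-c*d[1],-d[2]]); rz=round(-(ty-y),1)
            rows.append('%d %d %d 0 0 %g %g'%(*r,rz,grip)); 
            p=p+np.array([c*r[0]+sn*r[1],sn*r[0]-c*r[1],-r[2]]); y-=rz
    for a in range(0,len(rows),5): print('; '.join(rows[a:a+5]))
E
python3 - <<'E'
from plan import *
plan([(.533,-.4255,.239,-16,2),(.45,-.34,.24,44,6),(.40,-.25,.24,74,3),(.39,0,.24,134,6),(.40,.17,.24,167,4),(.519,.239,.22,167,3)],0)
E
```

```text
tilt deg 0.15 yaw -16.12 pos [ 532.9 -425.5  139. ]
0 0 -50 0 0 -0.1 0; 0 0 -50 0 0 -0 0; -17 -10 0 0 0 -10 0; -15 -13 0 0 0 -10 0; -13 -15 0 0 0 -10 0
-10 -17 -1 0 0 -10 0; -7 -19 0 0 0 -10 0; -4 -19 0 0 0 -10 0; 9 -33 0 0 0 -10 0; 15 -31 0 0 0 -10 0
20 -29 0 0 0 -10 0; 40 -13 0 0 0 -10 0; 41 -6 0 0 0 -10 0; 41 1 0 0 0 -10 0; 41 9 0 0 0 -10 0
39 15 0 0 0 -10 0; 35 22 0 0 0 -10 0; 29 31 0 0 0 -8.3 0; 24 35 0 0 0 -8.2 0; 19 39 0 0 0 -8.3 0
13 40 0 0 0 -8.2 0; -34 31 7 0 0 -0 0; -33 32 6 0 0 -0 0; -33 31 7 0 0 -0 0
```

>>> drive_tool(moves="0 0 -20 0 0 0 1; 0 0 -40 0 0 0 1; 0 0 -40 0 0 0 1; -17 -10 0 0 0 -10 1; -15 -13 0 0 0 -10 1")

```text
t: 3.62
tool_pos: [0.5045, -0.395, 0.2393]
tool_rot: [0.999, 0.037, -0.0, -0.0]
force: [-0.2, -0.1, -0.8]
gripper_width: -0.001
grasp_force: 0.0
```

>>> drive_tool(moves="-13 -15 0 0 0 -10 1; -10 -17 -1 0 0 -10 1; -7 -19 0 0 0 -10 1; -4 -19 0 0 0 -10 1; 9 -33 0 0 0 -10 1")

```text
t: 4.25
tool_pos: [0.4319, -0.3088, 0.2393]
tool_rot: [0.89, 0.455, -0.0, -0.001]
force: [0.2, 0.3, 0.2]
gripper_width: 0.003
grasp_force: 0.0
```

>>> drive_tool(moves="15 -31 0 0 0 -10 1; 20 -29 0 0 0 -10 1; 40 -13 0 0 0 -10 1; 41 -6 0 0 0 -10 1; 41 1 0 0 0 -10 1")

```text
t: 4.88
tool_pos: [0.3935, -0.1222, 0.2394]
tool_rot: [0.614, 0.789, 0.0, -0.001]
force: [0.2, 0.2, 0.2]
gripper_width: -0.002
grasp_force: 0.0
```

>>> drive_tool(moves="41 9 0 0 0 -10 1; 39 15 0 0 0 -10 1; 35 22 0 0 0 -10 1; 29 31 0 0 0 -8.3 1; 24 35 0 0 0 -8.2 1")

```text
t: 5.5
tool_pos: [0.3938, 0.0872, 0.2395]
tool_rot: [0.253, 0.967, -0.0, -0.001]
force: [-0.0, -0.1, 0.5]
gripper_width: 0.002
grasp_force: 0.0
```

```bash
python3 - <<'E'
from plan import *
print(bot.state()['qpos'].round(2))
plan([(.42,.19,.24,167,2),(.519,.239,.22,167,2)],0)
im,i=snap('top','t2.png')
E
```

```text
[ 0.16 -0.27  2.14  0.    1.28 -0.9 ]
tilt deg 0.07 yaw 150.66 pos [393.8  87.2 239.5]
14 51 0 0 0 -8.2 0; 6 53 0 0 0 -8.1 0; -43 35 10 0 0 -0 0; -42 35 10 0 0 -0 0
```

>>> drive_tool(moves="10 25 0 0 0 -8 0; 4 45 0 0 0 -2 0; -35 32 10 0 0 0 0; -30 25 10 0 0 0 0; 0 0 0 0 0 0 0")

```text
t: 6.18
tool_pos: [0.4922, 0.188, 0.2179]
tool_rot: [0.17, 0.985, -0.001, -0.002]
force: [-0.3, -0.1, 0.5]
gripper_width: 0.996
grasp_force: 0.0
```

>>> drive_tool(moves="0 0 0 0 0 0 0; 0 0 0 0 0 0 0")

```text
t: 6.42
tool_pos: [0.4909, 0.1871, 0.2197]
tool_rot: [0.171, 0.985, 0.0, -0.0]
force: [-0.2, -1.5, -0.4]
gripper_width: 1.0
grasp_force: 0.0
```

```bash
python3 - <<'E'
from plan import *
im,i=snap('wrist','w4.png')
a=cv2.resize(cv2.imread('pics/w4.png'),(800,600));cv2.imwrite('pics/w4b.png',a)
plan([(.519,.239,.15,167,2)],0)
E
```

```text
tilt deg 0.02 yaw 160.36 pos [491.  187.2 219.9]
-4 29 35 0 0 -3.3 0; -7 29 35 0 0 -3.3 0
```

View pics/w4b.png

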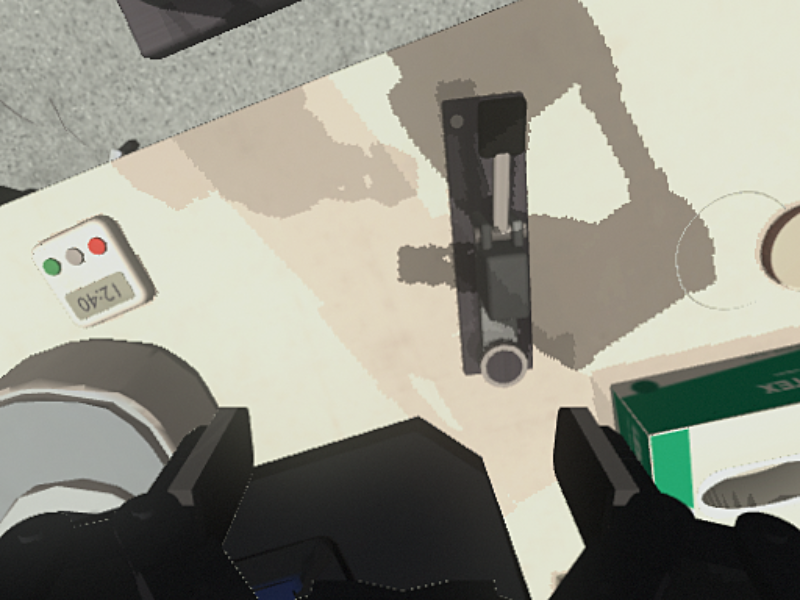

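The view shows the saddle at (504,366), the handle pad at (502,122), the grip block top about (508,280), and the tissue box at right (650,430) near the right finger.

```bash
python3 - <<'E'
from plan import *
i=vision.camera_info('wrist');f=1/1.5625
a=onz(i,504*f,365*f,.034);b=onz(i,502*f,122*f,.072);d=(a-b)[:2];L=np.linalg.norm(d);u=d/L
print(a,b,L,np.degrees(np.arctan2(u[1],u[0])),'grip',a[:2]-u*.067,a[:2]-u*.065)
e=onz(i,445*f,103*f,.008);g=onz(i,463*f,373*f,.008);w=(g-e)[:2];print('base edge',e,g,np.linalg.norm(w),np.degrees(np.arctan2(w[1],w[0])))
print('block',onz(i,508*f,282*f,.066),'box near corner',onz(i,650*f,430*f,.08),onz(i,612*f,385*f,.08))
E
```

```text
[0.58131203 0.22732452 0.034     ] [0.43084662 0.26273256 0.072     ] 0.1545754554830736 -13.242111859870963 grip [0.51609351 0.24267197] [0.51804033 0.24221384]
base edge [0.41315285 0.24351553 0.008     ] [0.59128663 0.19858029 0.008     ] 0.1837139556238296 -14.157812903634717
block [0.51511555 0.24278185 0.066     ] box near corner [0.62796897 0.2962901  0.08      ] [0.59036106 0.28113658 0.08      ]
```

```bash
python3 - <<'E'
from plan import *
plan([(.5175,.242,.14,166.5,2),(.5175,.242,.036,166.5,3)],0)
E
```

```text
tilt deg 0.02 yaw 160.36 pos [491.  187.2 219.9]
-3 30 40 0 0 -3.1 0; -5 30 40 0 0 -3 0; 0 0 35 0 0 -0 0; 0 0 34 0 0 -0 0; 0 0 35 0 0 -0 0
```

>>> drive_tool(moves="-3 30 40 0 0 -3.1 0; -5 30 40 0 0 -3 0; 0 0 0 0 0 0 0; 0 0 35 0 0 0 0; 0 0 34 0 0 0 0")

```text
t: 7.1
tool_pos: [0.5191, 0.242, 0.0721]
tool_rot: [0.118, 0.993, 0.001, 0.002]
force: [0.0, 0.6, -0.4]
gripper_width: 1.001
grasp_force: 0.0
```

>>> drive_tool(moves="0 0 25 0 0 0 0; 0 0 10 0 0 0 0; 0 0 0 0 0 0 1; 0 0 0 0 0 0 1; 0 0 0 0 0 0 1", newtons=60)

```text
t: 7.72
tool_pos: [0.5191, 0.2425, 0.0368]
tool_rot: [0.118, 0.993, 0.001, 0.001]
force: [-0.1, 0.4, -0.1]
gripper_width: 0.38
grasp_force: 0.0
```

>>> drive_tool(moves="0 0 0 0 0 0 1; 0 0 -10 0 0 0 1; 0 0 -20 0 0 0 1; 0 0 0 0 0 0 1; 0 0 0 0 0 0 1")

```text
t: 8.35
tool_pos: [0.518, 0.2422, 0.0654]
tool_rot: [0.118, 0.993, 0.0, 0.0]
force: [-0.2, 0.1, -8.8]
gripper_width: 0.273
grasp_force: 60.2
```

```bash
python3 - <<'E'
from plan import *
im,i=snap('wrist','w5.png'); t,_=snap('top','t3.png')
a=cv2.imread('pics/w5.png');b=cv2.resize(cv2.imread('pics/t3.png')[140:230,150:280],None,fx=3,fy=3)
c=np.zeros((384,288+0,3),np.uint8); b=cv2.resize(b,(288,200)); c[:200]=b; cv2.imwrite('pics/w5b.png',np.hstack([a,c]))
plan([(.43,.21,.065,150,4)],1); print(bot.state()['qpos'].round(2))
E
```

```text
tilt deg 0.08 yaw 166.48 pos [517.3 241.9  64.6]
19 -13 0 0 0 4.1 1; 19 -14 0 0 0 4.1 1; 17 -16 0 0 0 4.2 1; 16 -16 0 0 0 4.1 1
[ 0.39  0.24  1.98  0.    0.92 -0.94]
```

View pics/w5b.png

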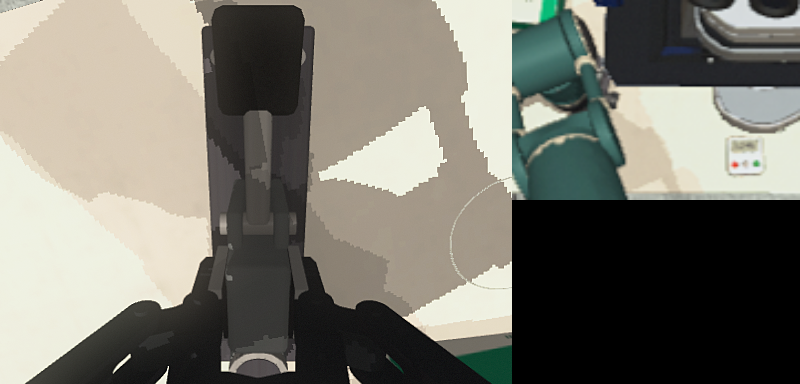

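The jack is held level at 23 mm width and 60 N, handle pad up at (258,60) and saddle at (258,365).

```bash
python3 - <<'E'
from plan import *
i=vision.camera_info('wrist');s=bot.state();M=R.from_quat(s['tool_rot']).as_matrix()
b=onz(i,257,60,.072+.0285); print('pad in tool',M.T@(b-s['tool_pos']))
b=onz(i,258,363,.034+.0285); print('saddle in tool',M.T@(b-s['tool_pos']))
plan([(.43,.265,.085,160,3),(.40,.19,.085,120,4),(.395,0,.085,120,5),(.395,-.15,.085,120,4),(.44,-.25,.085,148,4)],1)
E
```

```text
pad in tool [ 0.08893007  0.00068737 -0.03578934]
saddle in tool [-0.05533881  0.0009786   0.00203327]
tilt deg 0.08 yaw 166.48 pos [517.3 241.9  64.6]
30 1 -7 0 0 2.2 1; 30 -1 -7 0 0 2.1 1; 30 -1 -6 0 0 2.2 1; 1 -20 0 0 0 10 1; -3 -20 0 0 0 10 1
-7 -20 0 0 0 10 1; -9 -18 0 0 0 10 1; -32 -20 0 0 0 -0 1; -33 -20 0 0 0 -0 1; -32 -19 0 0 0 -0 1
-33 -20 0 0 0 -0 1; -32 -20 0 0 0 -0 1; -32 -19 0 0 0 -0 1; -33 -18 0 0 0 -0 1; -33 -19 0 0 0 -0 1
-32 -19 0 0 0 -0 1; -27 -3 0 0 0 -7 1; -27 -6 0 0 0 -7 1; -26 -9 0 0 0 -7 1; -24 -12 0 0 0 -7 1
```

>>> drive_tool(moves="30 1 -7 0 0 2 1; 30 -1 -7 0 0 2 1; 30 -1 -6 0 0 2 1; 1 -20 0 0 0 10 1; -3 -20 0 0 0 10 1")

```text
t: 9.07
tool_pos: [0.4151, 0.2276, 0.0848]
tool_rot: [0.34, 0.94, -0.0, -0.0]
force: [-0.2, -1.2, -7.3]
gripper_width: 0.274
grasp_force: 60.2
```

>>> drive_tool(moves="-7 -20 0 0 0 10 1; -9 -18 0 0 0 10 1; -32 -20 0 0 0 0 1; -33 -20 0 0 0 0 1; -32 -19 0 0 0 0 1")

```text
t: 9.7
tool_pos: [0.3987, 0.0748, 0.085]
tool_rot: [0.496, 0.868, -0.0, -0.0]
force: [0.1, -0.5, -8.3]
gripper_width: 0.274
grasp_force: 60.3
```

>>> drive_tool(moves="-33 -20 0 0 0 0 1; -32 -20 0 0 0 0 1; -32 -19 0 0 0 0 1; -33 -18 0 0 0 0 1; -33 -19 0 0 0 0 1")

```text
t: 10.32
tool_pos: [0.3988, -0.1143, 0.085]
tool_rot: [0.496, 0.868, 0.0, -0.0]
force: [-0.3, 0.1, -8.8]
gripper_width: 0.273
grasp_force: 60.3
```

>>> drive_tool(moves="-32 -19 0 0 0 0 1; -27 -3 0 0 0 -7 1; -27 -6 0 0 0 -7 1; 0 0 0 0 0 -7 1; 0 0 0 0 0 -7 1")

```text
t: 10.95
tool_pos: [0.4214, -0.2005, 0.0847]
tool_rot: [0.27, 0.963, 0.0, -0.001]
force: [-0.2, 0.3, -8.0]
gripper_width: 0.274
grasp_force: 60.8
```

>>> drive_tool(moves="0 0 0 0 0 0 1; 0 0 0 0 0 0 1; 0 0 0 0 0 0 1")

```text
t: 11.32
tool_pos: [0.4219, -0.2002, 0.0852]
tool_rot: [0.272, 0.962, 0.0, -0.0]
force: [-0.8, -1.0, -8.8]
gripper_width: 0.271
grasp_force: 60.8
```

```bash
python3 - <<'E'
from plan import *
y=np.radians(-32);u=np.array([np.cos(y),np.sin(y)]);b=np.array([.572,-.339])
g=b-u*.064; p=g-u*.065; print(g,p)
plan([(*p,.085,148,1),(*p,.041,148,2),(*g,.041,148,3),(*g,.0365,148,1)],1)
im,i=snap('top','t4.png');im,i=snap('scene','s4.png')
a=cv2.resize(cv2.imread('pics/t4.png')[110:220,230:400],(544,352));b=cv2.imread('pics/s4.png')[180:300,200:400];b=cv2.resize(b,(400,240))
c=np.zeros((592,544,3),np.uint8);c[:352]=a;c[352:,:400]=b;cv2.imwrite('pics/c4.png',c)
E
```

```text
[ 0.51772492 -0.30508517] [ 0.4626018  -0.27064041]
tilt deg 0.01 yaw 148.43 pos [ 421.9 -200.2   85.2]
-72 -39 0 0 0 0.4 1; 0 0 22 0 0 0 1; 0 0 22 0 0 0 1; -22 0 0 0 0 0 1; -21 0 0 0 0 0 1
-22 0 0 0 0 0 1; 0 0 5 0 0 0 1
```

View pics/c4.png

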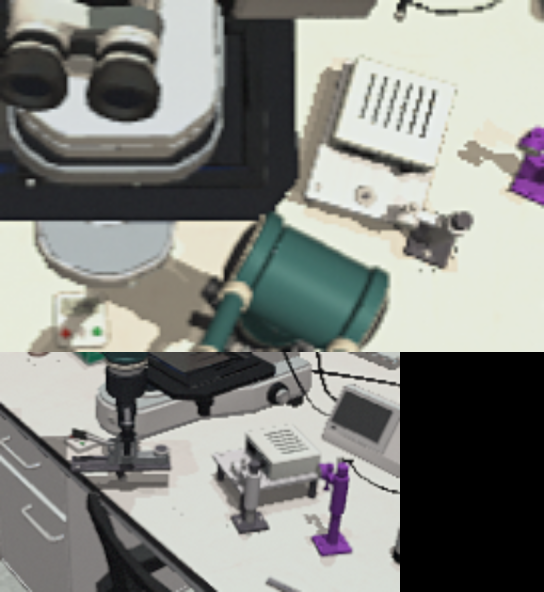

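The jack hangs in the gripper left of the instrument; the boss in the top crop at (364,194) matches the earlier position, and the gauge foot is down on the plate. I'll insert the jack low.

>>> drive_tool(moves="-36 -20 0 0 0 0.4 1; -36 -19 0 0 0 0 1; 0 0 22 0 0 0 1; 0 0 22 0 0 0 1; 0 0 0 0 0 0 1")

```text
t: 12.05
tool_pos: [0.461, -0.2704, 0.0393]
tool_rot: [0.275, 0.961, 0.001, -0.002]
force: [0.0, -0.0, -8.1]
gripper_width: 0.275
grasp_force: 61.2
```

>>> drive_tool(moves="-20 0 0 0 0 0 1; -20 0 0 0 0 0 1; -15 0 0 0 0 0 1; -10 0 0 0 0 0 1; 0 0 0 0 0 0 1")

```text
t: 12.68
tool_pos: [0.5185, -0.3061, 0.0416]
tool_rot: [0.275, 0.961, -0.0, 0.0]
force: [-0.6, -0.3, -8.1]
gripper_width: 0.276
grasp_force: 61.2
```

```bash
python3 - <<'E'
from plan import *
y=np.radians(-32);u=np.array([np.cos(y),np.sin(y)]);g=np.array([.572,-.339])-u*.064
plan([(*g,.0365,148,1)],1); print(bot.state()['force'])
im,i=snap('wrist','w6.png');cv2.imwrite('pics/w6b.png',cv2.resize(cv2.imread('pics/w6.png'),(800,600)))
E
```

```text
tilt deg 0.03 yaw 148.09 pos [ 518.5 -306.1   41.6]
1 0 5 0 0 0.1 1
[-0.62157126 -0.286455   -8.12921044]
```

View pics/w6b.png

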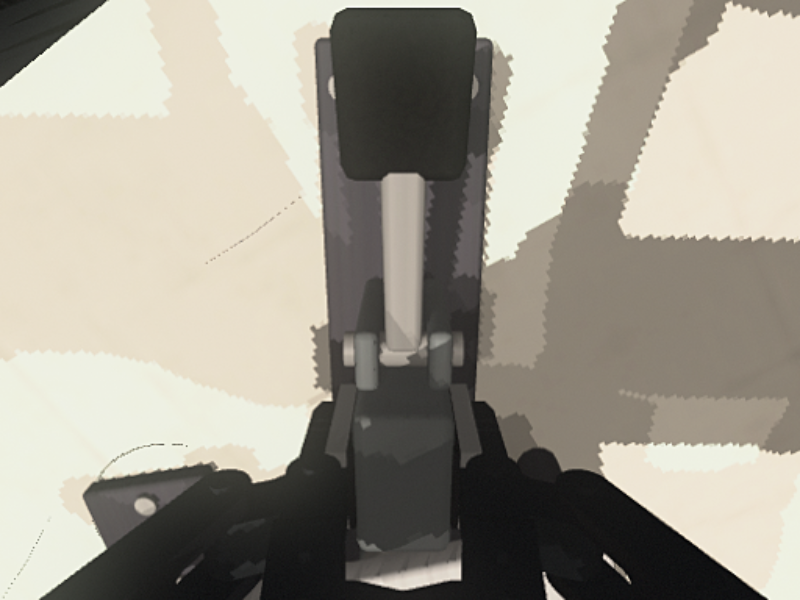

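The jack is level in the grip under the instrument's front, the grip block at (405,470) and the handle pad at (403,95), with the gauge base clear at (150,500). I'll set it down and release.

>>> drive_tool(moves="1 0 3 0 0 0 1; 0 0 3 0 0 0 1; 0 0 0 0 0 0 1")

```text
t: 13.1
tool_pos: [0.5168, -0.305, 0.0367]
tool_rot: [0.275, 0.961, -0.0, 0.0]
force: [-3.2, 2.7, 1.0]
gripper_width: 0.271
grasp_force: 62.6
```

>>> drive_tool(moves="0 0 0 0 0 0 0; 0 0 0 0 0 0 0; 0 0 0 0 0 0 0; 0 0 0 0 0 0 0")

```text
t: 13.6
tool_pos: [0.5172, -0.3054, 0.0354]
tool_rot: [0.275, 0.961, -0.0, 0.0]
force: [-0.3, -0.4, 0.5]
gripper_width: 0.997
grasp_force: 0.0
```

```bash
python3 - <<'E'
from plan import *
s=bot.state();print(s['force'],s['gripper_width'])
y=np.radians(-32);u=np.array([np.cos(y),np.sin(y)]);p=s['tool_pos'][:2]-u*.088
plan([(*s['tool_pos'][:2],.15,148,3),(*p,.15,148,2),(*p,.10,148,1)],1)
E
```

```text
[-0.30948661 -0.43934131  0.49814945] 0.9966519707823048
tilt deg 0.03 yaw 148.08 pos [ 517.2 -305.4   35.4]
0 0 -38 0 0 0 1; 0 0 -38 0 0 0.1 1; 0 0 -39 0 0 -0 1; 44 0 0 0 0 -0 1; 44 0 0 0 0 -0 1
0 0 50 0 0 -0 1
```

>>> drive_tool(moves="0 0 -30 0 0 0 0; 0 0 -40 0 0 0 0; 0 0 -45 0 0 0 0; 0 0 0 0 0 0 0.6; 0 0 0 0 0 0 1")

```text
t: 14.22
tool_pos: [0.5168, -0.305, 0.15]
tool_rot: [0.275, 0.961, 0.0, -0.0]
force: [0.2, -0.1, -0.1]
gripper_width: 0.604
grasp_force: 0.0
```

>>> drive_tool(moves="45 0 0 0 0 0 1; 45 0 0 0 0 0 1; 0 0 0 0 0 0 1; 0 0 0 0 0 0 1")

```text
t: 14.72
tool_pos: [0.4403, -0.2574, 0.1492]
tool_rot: [0.275, 0.961, 0.0, -0.001]
force: [0.5, 0.1, 0.7]
gripper_width: 0.0
grasp_force: 0.0
```

```bash
python3 - <<'E'
from plan import *
plan([(.443,-.26,.1,148,1)],1)
i=vision.camera_info('wrist');im,_=snap('wrist','w7.png')
s=bot.state();P=s['tool_pos']
u,v=proj(i,[P[0],P[1],.072]);print('pad expected px',u,v)
g=im.max(2); 
for r in range(int(v)-60,int(v)+70,10): 
    row=g[r]; print(r,row[int(u)-70:int(u)+70:5].tolist())
E
```

```text
tilt deg 0.07 yaw 148.08 pos [ 440.3 -257.4  149.2]
-4 -1 49 0 0 0.1 1
pad expected px 256.66484898238923 210.52959310270887
150 [229, 228, 228, 228, 230, 229, 229, 229, 229, 229, 228, 229, 228, 228, 228, 237, 237, 236, 237, 237, 237, 237, 236, 236, 201, 161, 160, 160]
160 [229, 229, 229, 229, 229, 230, 229, 229, 230, 237, 238, 237, 233, 236, 229, 209, 199, 205, 207, 238, 159, 241, 243, 155, 162, 161, 158, 161]
170 [230, 230, 229, 229, 231, 230, 229, 231, 231, 105, 103, 102, 100, 100, 79, 81, 80, 77, 77, 79, 71, 163, 160, 162, 161, 161, 159, 160]
180 [230, 230, 239, 237, 237, 237, 237, 236, 230, 98, 181, 189, 99, 96, 79, 76, 77, 74, 128, 130, 65, 159, 162, 160, 160, 157, 161, 161]
190 [238, 237, 237, 237, 237, 237, 237, 237, 238, 97, 101, 96, 97, 98, 92, 74, 69, 67, 68, 67, 56, 232, 237, 157, 161, 160, 160, 161]
200 [238, 238, 237, 237, 237, 237, 237, 237, 237, 106, 99, 56, 58, 54, 52, 49, 49, 50, 57, 94, 56, 238, 236, 237, 188, 160, 161, 161]
210 [238, 238, 237, 238, 237, 238, 237, 237, 237, 101, 102, 54, 56, 54, 52, 53, 51, 49, 64, 96, 65, 233, 233, 234, 234, 233, 238, 141]
220 [238, 237, 238, 238, 238, 223, 237, 236, 237, 95, 108, 60, 57, 52, 53, 49, 49, 48, 62, 96, 122, 233, 234, 234, 234, 234, 235, 235]
230 [238, 240, 239, 238, 236, 237, 237, 237, 237, 86, 105, 93, 90, 79, 174, 177, 64, 65, 72, 95, 109, 234, 233, 234, 234, 235, 234, 234]
240 [238, 238, 238, 238, 238, 237, 237, 237, 237, 86, 93, 93, 70, 44, 173, 174, 57, 64, 63, 65, 127, 232, 234, 234, 234, 234, 235, 234]
250 [238, 238, 238, 238, 238, 237, 235, 237, 237, 101, 94, 92, 83, 81, 45, 52, 80, 80, 63, 66, 122, 234, 234, 234, 234, 235, 234, 235]
260 [238, 238, 238, 237, 237, 237, 237, 237, 243, 56, 55, 48, 80, 80, 44, 46, 80, 80, 44, 47, 37, 234, 234, 233, 234, 235, 234, 235]
270 [238, 237, 237, 237, 237, 237, 237, 237, 95, 57, 53, 65, 81, 80, 46, 37, 76, 77, 43, 47, 47, 242, 235, 234, 234, 234, 235, 235]
```

```bash
python3 - <<'E'
from plan import *
i=vision.camera_info('wrist');im=cv2.imread('pics/w7.png').max(2)
print('col246',im[155:235,247].tolist()); print('col236',im[155:180,236].tolist()); print('row212',im[212,225:295].tolist())
E
```

```text
col246 [229, 228, 228, 228, 230, 232, 190, 63, 69, 90, 98, 102, 99, 99, 99, 99, 99, 98, 97, 99, 97, 99, 97, 99, 96, 98, 98, 97, 98, 97, 98, 95, 95, 96, 95, 98, 97, 76, 53, 56, 56, 56, 57, 56, 55, 54, 54, 55, 54, 54, 53, 55, 54, 56, 56, 57, 55, 53, 55, 55, 55, 56, 54, 54, 55, 56, 59, 61, 61, 63, 61, 59, 59, 65, 85, 86, 85, 85, 84, 86]
col236 [228, 229, 228, 229, 230, 238, 213, 74, 72, 91, 101, 104, 104, 105, 106, 103, 103, 104, 98, 117, 169, 188, 183, 181, 179]
row212 [237, 237, 239, 243, 184, 105, 99, 107, 105, 106, 105, 109, 106, 97, 99, 73, 55, 57, 57, 56, 55, 55, 53, 55, 55, 53, 53, 51, 52, 54, 51, 48, 52, 51, 51, 51, 51, 50, 50, 48, 51, 48, 48, 53, 51, 51, 49, 50, 49, 45, 50, 60, 64, 73, 79, 91, 97, 95, 94, 93, 77, 75, 145, 208, 233, 234, 234, 233, 233, 234]
```

```bash
python3 - <<'E'
from plan import *
i=vision.camera_info('wrist');P=bot.state()['tool_pos'];y=np.radians(-32);u=np.array([np.cos(y),np.sin(y)]);n=np.array([-u[1],u[0]])
boss=np.array([.572,-.339])
for nm,c,r,z,x in [('rear',258.5,164,.008,-103),('rearbot',258.5,161,0,-103),('padrear',258.5,192.5,.078,-98),('padfront',258.5,224,.066,-70),('pad',258.5,208,.072,-84)]:
    q=onz(i,c,r,z)[:2]; sad=q+u*(67-x)/1000; print(nm,'rel tool along %.1f lat %.1f'%((q-P[:2])@u*1e3,(q-P[:2])@n*1e3),'saddle-boss along %.1f lat %.1f'%((sad-boss)@u*1e3,(sad-boss)@n*1e3))
E
```

```text
rear rel tool along -14.5 lat 1.4 saddle-boss along 1.4 lat 0.8
rearbot rel tool along -15.1 lat 1.4 saddle-boss along 0.8 lat 0.8
padrear rel tool along -13.8 lat 1.2 saddle-boss along -2.9 lat 0.5
padfront rel tool along 13.7 lat 1.2 saddle-boss along -3.5 lat 0.6
pad rel tool along -0.7 lat 1.2 saddle-boss along -3.9 lat 0.6
```

>>> drive_tool(moves="2 0 30 0 0 0 1; 0 0 30 0 0 0 1; 0 0 8 0 0 0 1; 0 0 8 0 0 0 1; 0 0 6 0 0 0 1")

```text
t: 15.4
tool_pos: [0.4397, -0.2571, 0.0689]
tool_rot: [0.275, 0.961, -0.0, 0.001]
force: [-1.5, 0.8, 4.0]
gripper_width: -0.003
grasp_force: 1.8
```

>>> drive_tool(moves="0 0 6 0 0 0 1; 0 0 6 0 0 0 1; 0 0 5 0 0 0 1; 0 0 3 0 0 0 1; 0 0 0 0 0 0 1")

```text
t: 16.02
tool_pos: [0.4386, -0.2564, 0.0492]
tool_rot: [0.275, 0.961, 0.0, -0.0]
force: [-5.3, 3.1, 10.5]
gripper_width: 0.0
grasp_force: 5.3
```

>>> drive_tool(moves="0 0 2 0 0 0 1; 0 0 2 0 0 0 1; 0 0 0 0 0 0 1; 0 0 0 0 0 0 1")

```text
t: 16.52
tool_pos: [0.4389, -0.2565, 0.0467]
tool_rot: [0.275, 0.961, 0.0, -0.0]
force: [-7.9, 4.4, 18.6]
gripper_width: -0.003
grasp_force: 10.3
```

```bash
python3 - <<'E'
from plan import *
s=bot.state();print(s['tool_pos'],s['force'])
a=cv2.imread('pics/s4.png');b,i=snap('scene','s5.png');snap('top','t5.png')
def sub(f,g,x0,x1,y0,y1):
    A,B=[cv2.cvtColor(cv2.imread('pics/'+k),cv2.COLOR_BGR2GRAY)[y0:y1,x0:x1].astype(np.float32) for k in(f,g)]
    return cv2.phaseCorrelate(A,B,cv2.createHanningWindow(A.shape[::-1],cv2.CV_32F))
x,y=proj(i,[.60,-.345,.098]);x=int(x);y=int(y);print('scene case shift',sub('s4.png','s5.png',x-12,x+28,y-20,y+20))
t=vision.camera_info('top');x,y=map(int,proj(t,[.63,-.355,.098]));print('top shift',sub('t4.png','t5.png',x-18,x+18,y-18,y+12))
E
```

```text
[ 0.43886696 -0.25652686  0.04668712] [-7.89470172  4.4087745  18.55599725]
scene case shift ((0.7919667329913658, -1.105552972374518), 0.8814649426937103)
top shift ((2.301278456976771, 0.6561215464124466), 0.0758175805762962)
```

>>> drive_tool(moves="0 0 -8 0 0 0 1; 0 0 -10 0 0 0 1; 0 0 -12 0 0 0 1; 0 0 -20 0 0 0 1; 0 0 -52 0 0 0 1")

```text
t: 17.25
tool_pos: [0.4368, -0.2551, 0.1445]
tool_rot: [0.275, 0.961, 0.001, -0.003]
force: [0.9, -0.6, 0.5]
gripper_width: -0.001
grasp_force: 0.0
```

>>> drive_tool(moves="0 0 0 0 0 0 1; 0 0 0 0 0 0 1; 0 0 0 0 0 0 1")

```text
t: 17.62
tool_pos: [0.4379, -0.2558, 0.1447]
tool_rot: [0.275, 0.961, 0.0, -0.001]
force: [-0.3, -0.4, -1.0]
gripper_width: -0.001
grasp_force: 0.0
```

```bash
python3 - <<'E'
from plan import *
s=bot.state();print(s['tool_pos'],s['force'])
i=vision.camera_info('wrist');snap('wrist','w8.png');im=cv2.imread('pics/w8.png').max(2)
print(im[150:175,236].tolist(),im[180:235,247].tolist(),im[212,225:295:2].tolist())
P=s['tool_pos'];y=np.radians(-32);u=np.array([np.cos(y),np.sin(y)])
print('expected rear row',proj(i,[*(np.array([.572,-.339])-u*.170),.008]))
_,i=snap('scene','s6.png');x,y=map(int,proj(i,[.60,-.345,.098]))
A,B=[cv2.cvtColor(cv2.imread('pics/'+k),cv2.COLOR_BGR2GRAY)[y-20:y+20,x-12:x+28].astype(np.float32) for k in('s4.png','s6.png')]
print(cv2.phaseCorrelate(A,B,cv2.createHanningWindow((40,40),cv2.CV_32F)))
E
```

```text
[ 0.4378708  -0.25584224  0.14473837] [-0.27281872 -0.41786239 -0.95721594]
[230, 230, 230, 230, 230, 230, 230, 230, 230, 230, 230, 230, 231, 231, 235, 230, 151, 56, 83, 98, 104, 106, 104, 104, 104] [99, 98, 99, 98, 98, 98, 98, 96, 96, 97, 97, 96, 98, 96, 96, 96, 104, 107, 80, 52, 55, 55, 53, 57, 57, 55, 56, 55, 54, 55, 57, 55, 56, 56, 56, 57, 54, 56, 55, 55, 55, 55, 55, 55, 53, 57, 61, 60, 61, 61, 60, 60, 60, 58, 60] [238, 238, 151, 107, 108, 109, 98, 89, 57, 58, 58, 56, 53, 54, 51, 51, 52, 51, 51, 52, 51, 50, 52, 51, 50, 49, 65, 60, 97, 95, 89, 113, 240, 235, 235]
expected rear row (np.float64(257.53787888950035), np.float64(168.67404433897832))
((-0.5141569302291238, 0.3819864434611091), 1.1353697061538697)
```

>>> drive_tool(moves="0 0 40 0 0 0 1; 0 0 22 0 0 0 1; 1 0 8 0 0 0 1; 1 0 8 0 0 0 1; 1 0 7 0 0 0 1")

```text
t: 18.35
tool_pos: [0.4365, -0.2551, 0.062]
tool_rot: [0.275, 0.961, -0.0, 0.0]
force: [-3.9, 2.0, 8.4]
gripper_width: -0.003
grasp_force: 3.9
```

>>> drive_tool(moves="1 0 6 0 0 0 1; 1 0 5 0 0 0 1; 0 0 3 0 0 0 1; 0 0 3 0 0 0 1; 0 0 0 0 0 0 1")

```text
t: 18.98
tool_pos: [0.4363, -0.2549, 0.0465]
tool_rot: [0.275, 0.961, -0.001, 0.002]
force: [-2.8, 1.3, 10.3]
gripper_width: 0.002
grasp_force: 5.4
```

>>> drive_tool(moves="0 0 0 0 0 0 1; 0 0 0 0 0 0 1; 0 0 0 0 0 0 1; 0 0 0 0 0 0 1")

```text
t: 19.48
tool_pos: [0.4362, -0.2549, 0.0465]
tool_rot: [0.275, 0.961, -0.001, 0.002]
force: [-3.1, 2.2, 9.4]
gripper_width: -0.003
grasp_force: 5.4
```

```bash
python3 - <<'E'
from plan import *
s=bot.state();print(s['tool_pos'],s['force'])
_,i=snap('scene','s7.png');x,y=map(int,proj(i,[.60,-.345,.098]))
for k0 in('s4.png','s5.png','s6.png'):
    A,B=[cv2.cvtColor(cv2.imread('pics/'+k),cv2.COLOR_BGR2GRAY)[y-20:y+20,x-12:x+28].astype(np.float32) for k in(k0,'s7.png')]
    print(k0,cv2.phaseCorrelate(A,B,cv2.createHanningWindow((40,40),cv2.CV_32F)))
E
```

```text
[ 0.43622945 -0.25488304  0.04650323] [-3.11320399  2.15264668  9.43528684]
s4.png ((0.11910452618936773, -1.0015099970619339), 1.2369104951620102)
s5.png ((-0.5990907993012691, 0.3086069069363475), 1.175664264857769)
s6.png ((0.9418579779691143, -1.9901208934766963), 0.8746078526973724)
```

>>> drive_tool(moves="0 0 1.5 0 0 0 1; 0 0 1 0 0 0 1; 0 0 0 0 0 0 1; 0 0 0 0 0 0 1")

```text
t: 20.02
tool_pos: [0.4364, -0.255, 0.0459]
tool_rot: [0.275, 0.961, -0.001, 0.002]
force: [-7.8, 5.0, 25.3]
gripper_width: 0.002
grasp_force: 13.0
```

```bash
python3 -c "
from workcell import bot
print(bot.close_job())"
```

```text
the job is handed in; nothing more can be done
None
```

I handed the job in at about 20 s with the handle held against its stop (about 25 N), the gauge sleeve pushed to about 6 mm of foot travel and the saddle measured within about 4 mm of the lift pad; the camera showed the instrument's front raised, but the hand-in returned no verdict.

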